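# Fit the big cell in the clay scale

### The arm

A 6-joint arm with a two-finger parallel gripper is mounted at the origin on the work surface. World frame = base frame: x ahead of the robot, y to its left, z up, the work surface at z = 0. Lengths are in m, angles in rad, forces in N, time in s.
With the tool pointing down it reaches from about 0.3 to 0.825 m from the base axis. Payload 5.4 kg.
Tool frame: the origin (TCP) lies on the centre line of the jaws, within the pads' length; the fingertips stand 17 mm ahead of it and the grasp point (between the pads) lies 2 mm behind it; z points along the fingers, y is the line along which they close (so a half turn about z gives the same grasp; the last joint's range is limited). The gripper opens to 92 mm and grips with 3 to 60 N. Pads are 20 mm wide; open, the fingers measure 128 mm over their backs; the gripper's body (75 mm by 189 mm) begins 69 mm behind the grasp point.
Start: joints at [-0.21, 0.158, 1.597, -0, 1.386, -0.21], TCP at [0.575, -0, 0.232] pointing down, gripper open.
Joint ranges: [-2.91, 2.91], [-0.94, 2.29], [0.18, 2.7], [-1.29, 4.43], [0.17, 2.64], [-3, 3]. Speed limits (rad/s): [2.57, 2.57, 3.14, 3.14, 3.14, 3.14].

### API

Orientations are given as a rotation vector (axis times angle).
In Python, from plant import env gives the robot as it stands.
- The arm moves only by the tool carry_out, never from a script. Its argument "targets" is a list of rows, each a list of 6 numbers: the shift along the world's x, y, z in cm, then the turn, a rotation vector about the world's x, y, z in rad. A call has 1 to 5 rows; each row shifts and turns the commanded pose from where the row before left it; what a row does not reach is not made up. A row lasts 1/10 s, in which the tool goes at most 50 mm and 8.59 degrees, less where a joint would pass 70% of its speed; a pose out of reach is approached as far as the arm can. A call with a gripper value outside its range is refused whole. "hand" is the gripper's target within -1 to 1 (fully open at 1, half-way at 0, shut at -1), set as the call begins (left out, the last holds). The fingers move at their own pace and stop on an object; "grip_force" is the grip in N (left out, the last holds). Time passes only in rows, so rows that do not move let the fingers close. It gives the time, the measured TCP pose, the force, the opening and the grip force at its end, in the units of the state.
- env.get_obs(): the state, without advancing time (a new reading comes with each control period).
- env.get_image(name): name is "scene" or "side" or "wrist"; returns a dict with "image" (400x640x3 uint8, red, green, blue), "mtx" (3x3 intrinsics, pixels), "world_to_cam" (4x4, takes a point from world to camera coordinates). Camera axes: x right, y up, looking along -z (the intrinsics and any distortion apply to the point x, -y, -z); pixel columns grow to the right and rows downward; lengths in m; the calibration is good to about 2 mm. A picture is of the moment at which its call begins. There is no depth.
- env.job_done(): hands the job in; it is judged then, once.
Trained networks look in a picture, given as the dict that the camera call returned (one of the last four; its "shot" number tells which), for a name from the list of things; names that differ only in an ending like _2 or _b are one class to them, and where a whole thing is asked for, a point or a joint stands for the part that bears it (a point fixed in the world has none). Each returns a list of dicts, best first, with "conf" (0 to 1); they miss things now and then, are a little off and sometimes report something else, mostly with a low value. They report only what shows in the picture. A call takes as long as a camera call. They do not tell look-alikes from the thing itself.
- env.masks_of(label, picture): "mask" (400x640 bool, what is visible of it) and "extent" ([left, top, right, bottom] in pixels, round what is visible of it).
The state is a dict: "time": time; "joint_pos": joint angles; "joint_velocities": joint speeds; "effort": joint torques, N m; "eef_pos": TCP position; "tool_rot": TCP orientation; "ft_force": force on the tool from outside, world axes, zero at the start; "ft_torque": the same for the moment, N m; "opening": finger opening in m; "finger_force": force on a finger pad.
Only numpy, scipy, OpenCV 4.12 (cv2) and the standard library are available. Lean on these libraries where they do the work, as an engineer would, in place of code of your own. Each camera call takes 0.05 s, during which the arm holds its last target. There are 200 camera calls.

### The job

The clay scale needs its battery: take the fatter of the two cells from the tray and tilt it so that its flat end goes into the open bay first, down on the rest and up against the spring contact. Then press the button end down until it lies home in the bay, held level under both side clips. Leave the thin cell, the fired clay ring, the bay cover and the wooden knife where they are.

Things in the scene. Friction and masses are not known exactly. Their poses are not given: they have to be found in the camera images.
- cell_mid (a point): Centre of the fat cell to be fitted (loose, about 140 g): grey cylinder 34 mm in diameter, body 58 mm long, with a button 10 mm in diameter and 3 mm long on one end (61 mm over all). It lies level, 17 mm above the tray floor. Its x axis points from the flat end to the button end.
- cell_flat (a point): Centre of the fat cell's flat end face (29 mm from the centre).
- cell_button (a point): Tip of the fat cell's button (32 mm from the centre).
- thin_cell_mid (a point): Centre of the thin cell, to be left alone: 24 mm in diameter, 46 mm long. It shares the fixed tray with the fat cell, 90 mm to the side of it, either one on either side. The tray floor is 6 mm above the table; each cell lies on it between two 3 mm high ribs that span 29 mm, under its flanks.
- bay (a point): Where the fat cell's centre must end, in the open battery bay on top of the fixed cream bench scale, 55 mm above the table and 25 mm above the scale's deck. x runs along the bay from the spring contact to the fixed contact, z up. The flat end belongs at x = -29 mm, the button tip at +32 mm. The steel weighing plate beside it (+y, from y = 75 mm) lies 14 mm lower than this point.
- rest (a point): Point on the keel, a level strip 14 mm wide (x -29 to +27 mm from the bay point) that carries the underside of the cell, 8 mm above the deck: 23 mm to -x of and 17 mm below the bay point. Here a V, 12 mm along x, 37 mm wide over all and 9 mm high, keeps the flat end centred; beyond it the keel's sides are open. A wall 26 mm higher than this point, 34 mm wide, stands 17 mm to -x, behind the spring.
- fixed_contact (a point): Where the centre of the button's tip ends, 32 mm to +x of the bay point: against a fixed steel leaf 18 mm wide that leans outward, 72 degrees from level, from 1 mm nearer and 8 mm below this point to 7 mm farther and 17 mm above it. It guides the button end in as that is pressed down, which pushes the cell against the spring. The lower edge of the button ends on the leaf.
- spring_contact (a joint): Spring contact at the -x end of the bay: steel plate 18 mm wide, from 12 mm below the bay point up to its height, 2 mm thick, in front of a coil. Value in m: 0 = free, its face at x = -25.5 mm; it grows as the plate is pushed to -x, to 0.010 at most. Push of 1.8 N at 0, plus 0.6 N per mm. It reads 0.0035 with the cell home.
- clip_left (a joint): Sprung steel clip on the +y side of the bay, x = 18 to 30 mm: a 5 mm bar along x at y = 17.6 mm, 7 mm above the bay point (clip top 10 mm above). Value in m: 0 closed, grows as it is pushed to +y, to 0.006; 2 N plus 2 N per mm. A cell laid in flat end first rests on both clips, tilted about 22 degrees; 10 to 20 N on its top near the button spreads them 2 mm until they snap over it.
- clip_right (a joint): The same clip at the -y side, growing as it is pushed to -y.
- ring_mid (a point): Centre of a fired clay ring, 84 mm in diameter, 22 mm high, lying loose beyond the scale; to be left alone.
- cover_mid (a point): Centre of the bay's loose cream cover plate, 100 x 60 x 8 mm, lying on the table beyond the scale, to its right; to be left alone.
- knife_mid (a point): Middle of the handle of a wooden clay knife, 205 mm long, 8 mm high, lying loose beyond the tray; to be left alone.
There are look-alikes about, which are no part of the job. Leave any pink or white look-alike of the part that bears cell_mid alone.

How it is judged:
On the way:
1. the flat end is down on the rest against the spring contact while the button end is still up (x of cell_flat in the frame of bay between -0.037 and -0.02 m and y of cell_flat in the frame of bay between -0.005 and 0.005 m and z of cell_flat in the frame of bay below 0.004 m and z of cell_button in the frame of bay above 0.01 m), for 0.1 s.
At the end, for the whole second after the job is handed in: The fat cell lies home in the bay, flat end on the compressed spring contact (by at least 1.5 mm) and button on the fixed contact, both ends within 3 mm of their place lengthwise, to the side and in height, and both side clips closed over it (less than 2 mm open) (x of cell_flat in the frame of bay below -0.026 m and x of cell_button in the frame of bay between 0.029 and 0.035 m and y of cell_flat in the frame of bay between -0.003 and 0.003 m and y of cell_button in the frame of bay between -0.003 and 0.003 m and z of cell_flat in the frame of bay between -0.003 and 0.003 m and z of cell_button in the frame of bay between -0.003 and 0.003 m and value of joint spring_contact above 0.0015 m and value of joint each of clip_left, clip_right below 0.002 m); the robot touches nothing.
It fails at once if the thin cell, the clay ring, the bay cover or the knife is moved by more than 20 mm (distance of any of thin_cell_mid, ring_mid, cover_mid, knife_mid from where it was at the start of the episode above 0.02 m).
It also fails if it takes over 56 s, if anything falls off the work surface, if the arm or the gripper's body presses on something with over 40 N, if the wrist force passes 120 N, or if a joint passes its speed limit or range.

## Working session

There is one attempt and no reset: what is moved stays moved. The work goes in short steps, Python scripts to look and compute and a tool call to move; the robot and the scene stay as the last step left them, time stands still between calls to the robot, and variables do not carry over. Pictures are saved under pics/ and viewed, at most 10 in all, crops included, and the job is handed in when it is done.

Besides the shell and the picture viewer there is one more tool, called after ">>>" as a command line: name --pt "numbers of a row" for each row, then --argument value for the rest. carry_out: Moves the arm, as the interface text tells. Its arguments: {"type":"object","properties":{"targets":{"type":"array","items":{"type":"array","items":{"type":"number"}}},"hand":{"type":"number"},"grip_force":{"type":"number"}},"required":["targets"]}

```bash
mkdir -p pics; ls
cat > h.py <<'E'
import numpy as np,cv2
from plant import env
def ray(p,uv):
    K=p["mtx"];T=p["world_to_cam"];R=T[:3,:3];t=T[:3,3]
    d=np.linalg.inv(K)@np.array([uv[0],uv[1],1.]);d=np.array([d[0],-d[1],-d[2]])
    return -R.T@t,R.T@d
def atz(p,uv,z):
    o,d=ray(p,uv);return o+d*(z-o[2])/d[2]
def proj(p,X):
    c=p["world_to_cam"][:3,:3]@np.array(X)+p["world_to_cam"][:3,3]
    q=p["mtx"]@np.array([c[0],-c[1],-c[2]]);return q[:2]/q[2]
def save(p,n,crop=None,s=1):
    im=p["image"][...,::-1]
    if crop: im=im[crop[1]:crop[3],crop[0]:crop[2]]
    cv2.imwrite("pics/"+n,cv2.resize(np.ascontiguousarray(im),None,fx=s,fy=s,interpolation=cv2.INTER_CUBIC))
E
python3 - <<'E'
from h import *
for n in ["scene","side","wrist"]:
    p=env.get_image(n);save(p,n+"0.png")
    print(n,[k for k in p if k!='image'],p["mtx"].tolist(),ray(p,(320,200)))
    for l in ["cell_mid","thin_cell_mid","spring_contact","clip_left","clip_right","ring_mid","cover_mid","knife_mid"]:
        print(l,[(round(r["conf"],2),r["extent"]) for r in env.masks_of(l,p)][:4])
print(env.get_obs())
E
```

```text
pics
scene ['mtx', 'world_to_cam', 'shot'] [[382.45606216741936, 0.0, 319.61559190082636], [0.0, 382.45606216741936, 200.20167757166323], [0.0, 0.0, 1.0]] (array([ 0.88772981, -0.21768989,  0.72992877]), array([-0.46068984,  0.38200437, -0.80114844]))
cell_mid [(0.93, [414.0, 159.0, 439.1, 182.4]), (0.87, [349.2, 211.1, 380.6, 232.3]), (0.84, [338.0, 141.3, 362.4, 160.9]), (0.78, [371.5, 112.3, 394.4, 137.2])]
thin_cell_mid []
spring_contact [(0.4, [212.4, 265.4, 221.5, 271.9])]
clip_left []
clip_right []
ring_mid [(0.92, [347.8, 296.1, 389.5, 343.9])]
cover_mid [(0.87, [251.0, 370.8, 306.0, 398.7])]
knife_mid [(0.89, [381.2, 197.1, 460.0, 257.4])]
side ['mtx', 'world_to_cam', 'shot'] [[476.20655812212755, 0.0, 311.66543721555996], [0.0, 476.20655812212755, 195.5751702529198], [0.0, 0.0, 1.0]] (array([0.21450189, 0.67002027, 0.82702703]), array([ 0.27371424, -0.57119736, -0.77408446]))
cell_mid [(0.82, [269.2, 347.9, 298.3, 383.4]), (0.8, [291.3, 284.8, 327.9, 306.1]), (0.71, [246.7, 200.9, 280.5, 224.9]), (0.65, [191.8, 280.5, 223.0, 313.4])]
thin_cell_mid [(0.8, [294.7, 248.7, 324.
[... 834 characters left out ...]
array([-2.10110135e-01,  1.58420680e-01,  1.59699590e+00,  4.10925327e-05,
        1.38619512e+00, -2.10115262e-01]), 'joint_velocities': array([-4.52753242e-04,  1.20966847e-03,  5.05596264e-05, -1.20300609e-03,
        8.77044538e-04,  6.31036721e-04]), 'effort': array([ 1.76073636e-04, -3.85561645e+01, -3.22354746e+01,  7.01423432e-02,
        3.08048911e-02,  9.38876411e-06]), 'eef_pos': array([ 5.74988112e-01, -1.18343776e-05,  2.31591572e-01]), 'tool_rot': array([-2.22141731e+00, -2.22141195e+00, -3.69631173e-05]), 'ft_force': array([ 0.66602286,  0.25796283, -0.46868445]), 'ft_torque': array([ 0.06936635, -0.01192091,  0.01008569]), 'finger_force': 0.0, 'opening': 0.09193630290946432}
```

View pics/scene0.png

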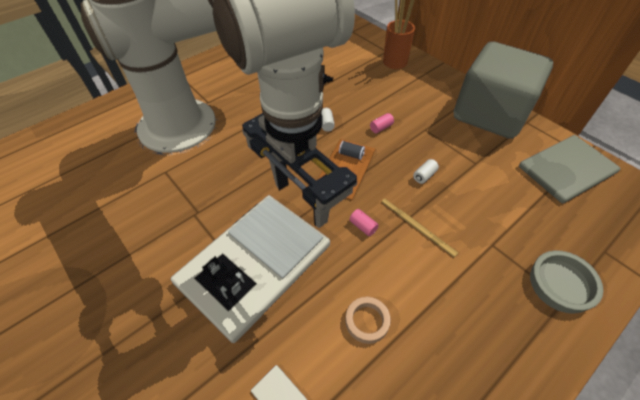

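View pics/wrist0.png

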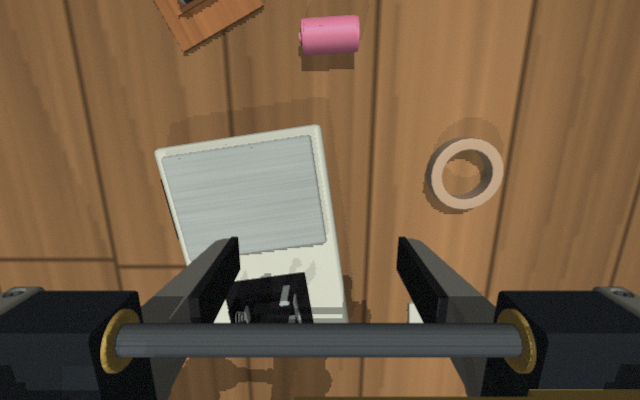

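View pics/side0.png

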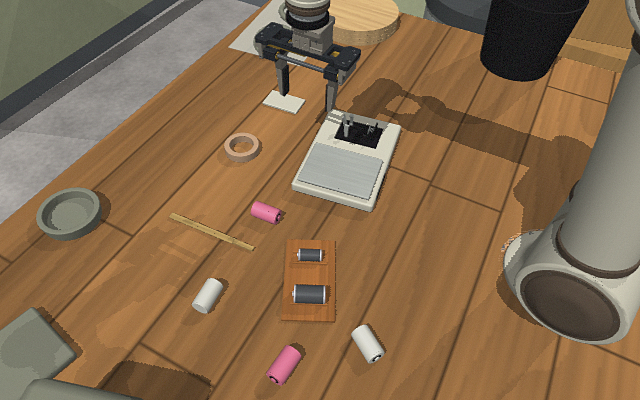

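The side view shows the fat cell at about (310,294) and the thin cell at (310,255), both in the tray. The bay is at about (360,133). I'll take coarse positions and a zoomed composite.

Run:
```python
from h import *
ps=env.get_image("side");pw=env.get_image("wrist");pc=env.get_image("scene")
print("fat",atz(ps,(309.5,294),.03),"thin",atz(ps,(310,255),.023))
for uv in [(292,295),(328,295)]: print(atz(ps,uv,.023))
print("bay side",atz(ps,(360,133),.04),"wrist",atz(pw,(272,298),.04),"scene",atz(pc,(226,281),.04))
for uv in [(157,151),(318,126),(346,318)]: print("scale corner wrist",atz(pw,uv,.03))
print("ring",atz(pw,(465,174),.011),"pink",atz(pw,(330,36),.02))
def c(p,a,b,w=100,h=75):
    return cv2.resize(p["image"][b-h//2:b-h//2+h,a-w//2:a-w//2+w,::-1],(400,300),interpolation=cv2.INTER_CUBIC)
cv2.imwrite("pics/c1.png",np.vstack([np.hstack([c(ps,360,133),c(ps,310,280)]),np.hstack([c(pw,272,300),c(pc,226,281)])]))
```

```text
fat [0.40875444 0.29120712 0.03      ] thin [0.45063612 0.2116321  0.023     ]
[0.43817065 0.30545565 0.023     ]
[0.37909106 0.27303699 0.023     ]
bay side [ 0.50523336 -0.14326617  0.04      ] wrist [ 0.51898515 -0.14066896  0.04      ] scene [ 0.52025775 -0.1552509   0.04      ]
scale corner wrist [0.39730264 0.03763071 0.03      ]
scale corner wrist [0.57540117 0.06465818 0.03      ]
scale corner wrist [ 0.61183072 -0.17628423  0.03      ]
ring [0.75032779 0.00866718 0.011     ] pink [0.58773878 0.15481158 0.02      ]
```

View pics/c1.png

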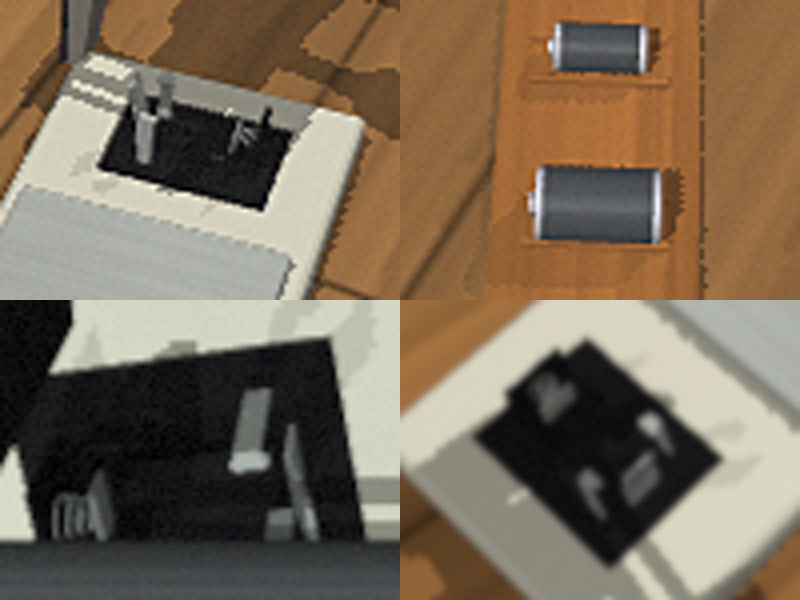

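The fat cell is near (0.409, 0.290) with yaw about 29° and its button toward +x. The bay is near (0.52, -0.145) with yaw about 9° and its spring at the low-x end. I'll look at the bay from above first.

>>> carry_out --pt "-1 -3 0 0 0 -0.142" --pt "-1 -3 0 0 0 -0.142" --pt "-1 -3 0 0 0 -0.142" --pt "-1 -3 0 0 0 -0.142" --pt "-1 -2.5 0 0 0 -0.142" --hand 1

```text
time: 2.0
eef_pos: [0.5245, -0.1465, 0.2317]
tool_rot: [2.859, 1.302, 0.0]
ft_force: [1.0, -0.1, -1.2]
opening: 0.0919
finger_force: 0.0
```

>>> carry_out --pt "0 0 0 0 0 -0.142" --pt "0 0 0 0 0 -0.142" --pt "0 0 0 0 0 -0.142" --pt "0 0 0 0 0 -0.142" --pt "0 0 0 0 0 -0.142"

```text
time: 2.5
eef_pos: [0.525, -0.145, 0.2316]
tool_rot: [-3.133, -0.227, -0.0]
ft_force: [-0.1, -1.1, -0.0]
opening: 0.0917
finger_force: 0.0
```

Run:
```python
from h import *
env.get_image("side")
p=env.get_image("wrist");np.savez("bay1.npz",**p);o=env.get_obs();print(o["eef_pos"],o["tool_rot"],o["time"])
u,v=proj(p,(.525,-.145,.04)).astype(int);print(u,v)
import cv2
save(p,"bay1.png",(max(u-110,0),max(v-80,0),u+110,v+80),3.6)
print(max(u-110,0),max(v-80,0))
```

```text
[ 0.52499612 -0.14502474  0.23165407] [3.13264112e+00 2.36103700e-01 1.20600438e-04] 2.6
317 186
207 106
```

View pics/bay1.png

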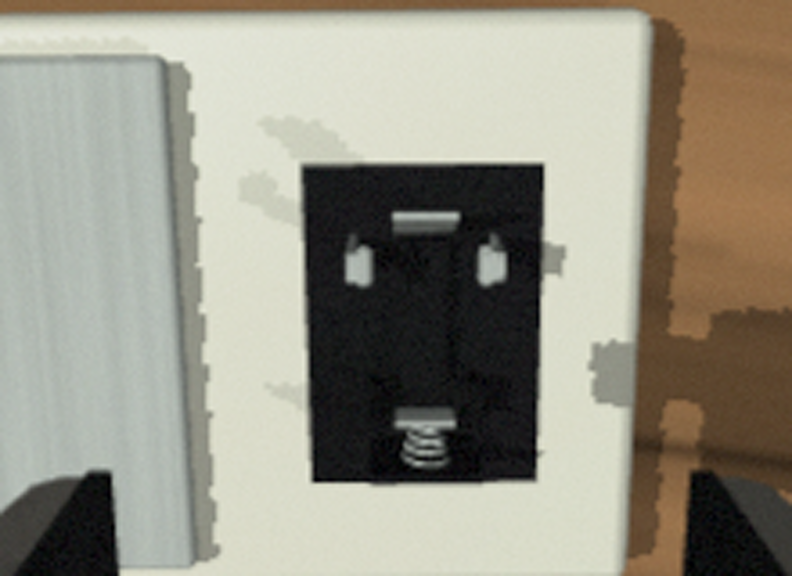

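The bay shows clearly. In the crop, the clips are at (359,265) and (492,264), the leaf top is at (426,214), and the spring plate is at (425,419). I'll fit its pose.

Run:
```python
from h import *
from scipy.optimize import least_squares
p=dict(np.load("bay1.npz"))
L=[((24,17.6,10),(359,265.5)),((24,-17.6,10),(492,265)),
((39,9,17),(391,214)),((39,-9,17),(461,214)),((-26.5,9,0),(394,425)),((-26.5,-9,0),(457,425))]
M=np.array([l[0] for l in L])/1e3;U=np.array([l[1] for l in L])/3.6+[207,106]
def f(q):
    c,s=np.cos(q[2]),np.sin(q[2]);R=np.array([[c,-s,0],[s,c,0],[0,0,1]])
    return np.ravel([proj(p,R@m+[q[0],q[1],.055])-u for m,u in zip(M,U)])
r=least_squares(f,[.525,-.145,.15]);print(r.x,np.degrees(r.x[2]),r.fun.round(2))
```

```text
[ 0.51532436 -0.15462252  0.14933355] 8.55618202754161 [ 1.3   0.09 -1.22 -0.07  0.64  0.82 -0.6   0.66  0.48 -0.83 -0.6  -0.97]
```

>>> carry_out --pt "-1.5 4.9 0 0 0 0.07" --pt "-1.5 4.9 0 0 0 0.07" --pt "-1.5 4.9 0 0 0 0.07" --pt "-1.5 4.9 0 0 0 0.07" --pt "-1.5 4.9 0 0 0 0.07"

```text
time: 3.1
eef_pos: [0.451, 0.0957, 0.2318]
tool_rot: [3.041, 0.788, 0.001]
ft_force: [1.6, 0.2, 0.6]
opening: 0.0919
finger_force: 0.0
```

>>> carry_out --pt "-1.5 4.9 0 0 0 0" --pt "-1.0 4.9 -1 0 0 0" --pt "-1.0 4.9 -2 0 0 0" --pt "-1 4.3 -2 0 0 0" --pt "0 0 0 0 0 0"

```text
time: 3.6
eef_pos: [0.4044, 0.2818, 0.1803]
tool_rot: [-3.039, -0.793, 0.008]
ft_force: [0.2, -0.5, -0.5]
opening: 0.0915
finger_force: 0.0
```

Run:
```python
from h import *
p=env.get_image("wrist");np.savez("cell1.npz",**p);o=env.get_obs();print(o["eef_pos"],o["tool_rot"],o["time"])
u,v=proj(p,(.408,.291,.03)).astype(int);print(u,v)
a,b=max(u-110,0),max(v-80,0);print(a,b)
save(p,"cell1.png",(a,b,u+110,v+80),3.6)
for r in env.masks_of("cell_mid",p): print(r["conf"],r["extent"])
```

```text
[0.40609171 0.27992775 0.18171349] [ 3.04021856  0.79034604 -0.00511575] 3.65
311 187
201 107
0.96 [297.8, 150.4, 337.2, 218.9]
0.95 [226.6, 249.5, 260.0, 290.7]
0.83 [147.7, 110.4, 220.0, 170.4]
0.69 [496.2, 52.4, 567.8, 126.4]
```

View pics/cell1.png

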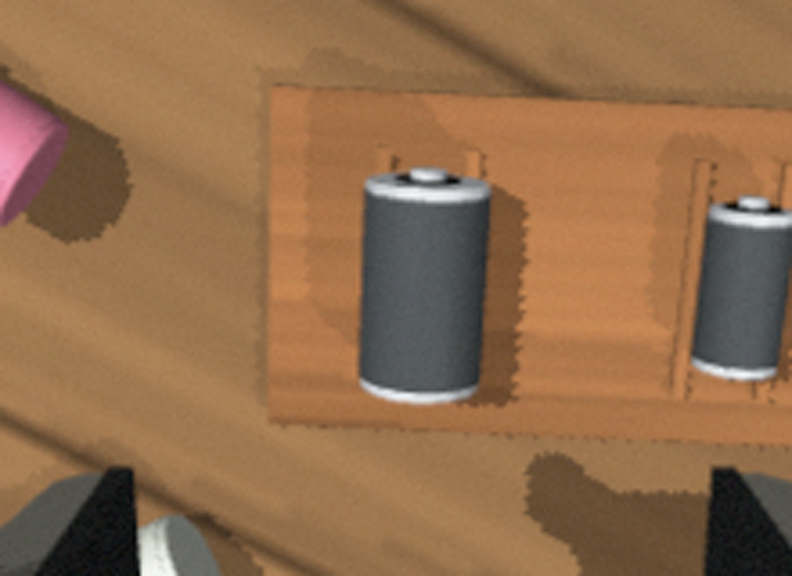

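The cell shows upright in the crop: sides at x ≈ 362 to 486, button tip at row 168, flat end at row 403. I'll fit a hull model to that outline.

```bash
cat > cellfit.py <<'E'
from h import *
from scipy.optimize import least_squares
p=dict(np.load("cell1.npz"))
a=np.linspace(0,2*np.pi,60)
def cyl(x,r): return np.c_[np.full(60,x),r*np.cos(a),r*np.sin(a)]
M=np.vstack([cyl(x,.017) for x in np.linspace(-.029,.029,30)]+[cyl(.032,.005)])
def f(q):
    c,s=np.cos(q[2]),np.sin(q[2]);R=np.array([[c,-s,0],[s,c,0],[0,0,1]])
    P=(np.array([proj(p,R@m+[q[0],q[1],.023]) for m in M])-[201,107])*3.6
    o=[]
    for row,l,r in [(230,364,488),(350,361,483)]:
        k=P[abs(P[:,1]-row)<12];o+=[k[:,0].min()-l,k[:,0].max()-r]
    return np.array(o+[P[:,1].min()-168,P[:,1].max()-403])/3.6
r=least_squares(f,[.408,.288,.5],diff_step=1e-2);print(r.x,np.degrees(r.x[2]),r.fun.round(2))
E
python3 cellfit.py; python3 -c "
from h import *
p=dict(np.load('bay1.npz'))
print(atz(p,(207+425/3.6,106+265/3.6),.065))
from plant import env;o=env.get_obs();print(o['eef_pos'],o['tool_rot'])"
```

```text
[0.41136062 0.2845951  0.48046261] 27.52847959201663 [-0.16  0.14  0.1  -0.08 -0.3   0.31]
[ 0.53911373 -0.15086436  0.065     ]
[0.40748856 0.27882296 0.1828349 ] [ 3.04112884e+00  7.85856832e-01 -1.62028467e-03]
```

>>> carry_out --pt "0.12 0.44 -2 0 0 -0.02" --pt "0 0 -3 0 0 0" --pt "0 0 -3 0 0 0" --pt "0 0 0 0 0 0" --pt "0 0 0 0 0 0"

```text
time: 4.2
eef_pos: [0.4103, 0.2819, 0.1043]
tool_rot: [3.051, 0.747, 0.001]
ft_force: [-0.5, 0.0, 1.8]
opening: 0.0917
finger_force: 0.0
```

Run:
```python
from h import *
p=env.get_image("wrist");np.savez("cell2.npz",**p);o=env.get_obs();print(o["eef_pos"],o["tool_rot"],o["time"])
from scipy.spatial.transform import Rotation as R
print(R.from_rotvec(o["tool_rot"]).inv().apply(ray(p,(0,0))[0]-o["eef_pos"]))
p1=dict(np.load("bay1.npz"))
print(R.from_rotvec([3.13264,.2361,0]).inv().apply(ray(p1,(0,0))[0]-[.525,-.145,.23165]))
u,v=proj(p,(.411,.2846,.03)).astype(int);a,b=max(u-120,0),max(v-90,0);print(u,v,a,b)
save(p,"cell2.png",(a,b,u+120,v+90),3.3)
```

```text
[0.41093973 0.28245975 0.10517053] [-3.05129052 -0.74695315 -0.0045421 ] 4.25
[ 0.07727006  0.00032152 -0.15194087]
[ 0.07778521  0.00102098 -0.15301261]
314 218 194 128
```

View pics/cell2.png

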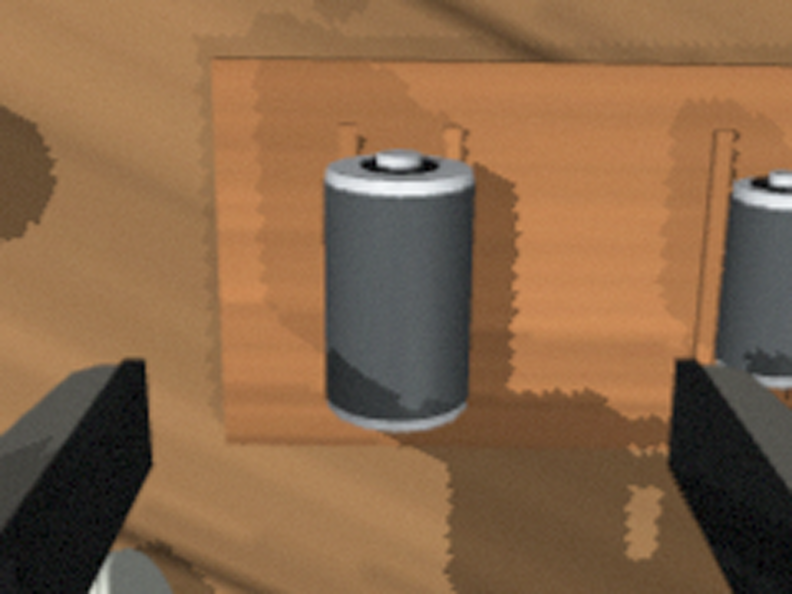

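The cell now spans x ≈ 325 to 472 and rows 150 to 432 in the crop, between the fingers. I'll refit it.

```bash
sed -e 's/cell1/cell2/;s/\[201,107\]/[194,128]/;s/3\.6/3.3/g;s/(230,364,488),(350,361,483)/(230,325,473),(370,326,469)/;s/-168/-150/;s/-403/-432/' cellfit.py > cf2.py; python3 cf2.py; python3 -c "
from plant import env;o=env.get_obs();print(o['eef_pos'],o['tool_rot'])"
```

```text
[0.41137352 0.28489147 0.46700203] 26.7572454687248 [-0.01  0.03  0.06 -0.09 -0.26  0.27]
[0.41093973 0.28245975 0.10517053] [-3.05129052 -0.74695315 -0.0045421 ]
```

>>> carry_out --pt "-0.2 0.1 -3 0 0 0" --pt "0 0 -3 0 0 0" --pt "0 0 -1.6 0 0 0" --pt "0 0 0 0 0 0" --pt "0 0 0 0 0 0"

```text
time: 4.75
eef_pos: [0.409, 0.2842, 0.0292]
tool_rot: [-3.051, -0.748, -0.005]
ft_force: [-0.5, -0.5, 0.4]
opening: 0.0918
finger_force: 0.0
```

>>> carry_out --pt "0 0 0 0 0 0" --pt "0 0 0 0 0 0" --pt "0 0 0 0 0 0" --pt "0 0 0 0 0 0" --pt "0 0 0 0 0 0" --hand -1 --grip_force 20

```text
time: 5.25
eef_pos: [0.4073, 0.2838, 0.0274]
tool_rot: [-3.051, -0.748, -0.0]
ft_force: [-0.1, 0.1, -0.2]
opening: 0.0543
finger_force: 0.0
```

>>> carry_out --pt "0 0 0 0 0 0" --pt "0 0 0 0 0 0" --pt "0 0 0 0 0 0" --pt "0 0 0 0 0 0"

```text
time: 5.65
eef_pos: [0.4072, 0.2838, 0.0272]
tool_rot: [3.051, 0.748, -0.0]
ft_force: [0.4, -1.0, 0.4]
opening: 0.0332
finger_force: 20.0
```

>>> carry_out --pt "0 0 1 0 0 0" --pt "0 0 4 0 0 0" --pt "0 0 4.5 0 0 0" --pt "0.5 -1 4.5 0 0 0" --pt "1 -3 3 0 0 0" --grip_force 30

```text
time: 6.15
eef_pos: [0.4229, 0.2451, 0.2014]
tool_rot: [-3.049, -0.753, -0.008]
ft_force: [1.4, 0.1, -1.4]
opening: 0.0333
finger_force: 30.0
```

>>> carry_out --pt "1 -4 0 0 0 -0.06" --pt "1 -4 0 0 0 -0.06" --pt "1 -4 0 0 0 -0.06" --pt "1 -4 0 0 0 -0.05" --pt "1 -4 0 0 0 -0.05"

```text
time: 6.65
eef_pos: [0.4722, 0.0422, 0.1978]
tool_rot: [-3.126, -0.312, -0.001]
ft_force: [0.5, -0.7, -2.8]
opening: 0.033
finger_force: 30.0
```

>>> carry_out --pt "1 -4 0 0 0 -0.05" --pt "1 -4 0 0 0 0" --pt "1 -4 0 0 0 0" --pt "1 -4 0 0 0 0" --pt "1 -4 0 0 0 0"

```text
time: 7.15
eef_pos: [0.5222, -0.1578, 0.1977]
tool_rot: [-3.133, -0.236, -0.0]
ft_force: [0.2, 0.3, -1.0]
opening: 0.0333
finger_force: 30.0
```

>>> carry_out --pt "0 0 0 0.0182 -0.121 0" --pt "0 0 0 0.0182 -0.121 0" --pt "0 0 0 0.0182 -0.121 0" --pt "0 0 0 0.0182 -0.121 0" --pt "0 0 0 0.0182 -0.121 0"

```text
time: 7.65
eef_pos: [0.5222, -0.1563, 0.1982]
tool_rot: [-2.944, -0.224, -0.939]
ft_force: [0.1, 0.8, -2.3]
opening: 0.0333
finger_force: 30.0
```

>>> carry_out --pt "0 0 0 0 0 0" --pt "0 0 0 0 0 0"

```text
time: 7.85
eef_pos: [0.5219, -0.1565, 0.1974]
tool_rot: [-2.947, -0.221, -0.927]
ft_force: [-0.2, -0.3, -1.2]
opening: 0.0334
finger_force: 30.0
```

```bash
cat > st.py <<'E'
from h import *
from scipy.spatial.transform import Rotation as R
B=np.array([.5153,-.1546,.055]);Rb=R.from_euler('z',8.56,degrees=True)
def st():
    o=env.get_obs();T=R.from_rotvec(o["tool_rot"]);t=Rb.inv()*T
    print("t",o["time"],"world",o["eef_pos"].round(4),"TCP in bay mm",(Rb.inv().apply(o["eef_pos"]-B)*1e3).round(1))
    print("tool axes in bay (cols)\n",t.as_matrix().round(3),"F bay",Rb.inv().apply(o["ft_force"]).round(1),o["opening"].round(4),o["finger_force"])
if __name__=="__main__": st()
E
python3 st.py
```

```text
t 7.85 world [ 0.5219 -0.1565  0.1974] TCP in bay mm [  6.2  -2.9 142.4]Traceback (most recent call last):
  File "st.py", line 8, in <module>
    if __name__=="__main__": st()
                             ~~^^
  File "st.py", line 7, in st
    print("tool axes in bay (cols)\n",t.as_matrix().round(3),"F bay",Rb.inv().apply(o["ft_force"]).round(1),o["opening"].round(4),o["finger_force"])
                                                                                                            ^^^^^^^^^^^^^^^^^^
AttributeError: 'float' object has no attribute 'round'
```

>>> carry_out --pt "-1.06 0.13 -2 0 0 0" --pt "0 0 -3 0 0 0" --pt "0 0 -3 0 0 0" --pt "0 0 0 0 0 0" --pt "0 0 0 0 0 0"

```text
time: 8.35
eef_pos: [0.5128, -0.1551, 0.1184]
tool_rot: [-2.945, -0.225, -0.93]
ft_force: [0.7, -1.0, -0.1]
opening: 0.0334
finger_force: 30.0
```

```bash
sed -i 's/o\["opening"\].round(4)/o["opening"]/' st.py
python3 - <<'E'
from st import *
st()
pw=env.get_image("wrist");ps=env.get_image("side");pc=env.get_image("scene")
def c(p,X,w,h):
    a,b=proj(p,X).astype(int);a=max(a-w//2,0);b=max(min(b-h//2,400-h),0);print(a,b)
    return cv2.resize(p["image"][b:b+h,a:a+w,::-1],(400,300),interpolation=cv2.INTER_CUBIC)
X=B+[0,0,.03]
cv2.imwrite("pics/h1.png",np.vstack([np.hstack([c(ps,X,120,90),c(pc,X,120,90)]),cv2.resize(c(pw,X,320,240),(800,600))[:300]]))
E
```

```text
t 8.35 world [ 0.5128 -0.1551  0.1184] TCP in bay mm [-2.5 -0.1 63.4]
tool axes in bay (cols)
 [[ 0.819  0.002  0.574]
 [ 0.003 -1.     0.001]
 [ 0.574  0.001 -0.819]] F bay [ 0.6 -1.1 -0.1] 0.033357224924193594 29.96392071247101
299 69
159 223
157 150
```

View pics/h1.png

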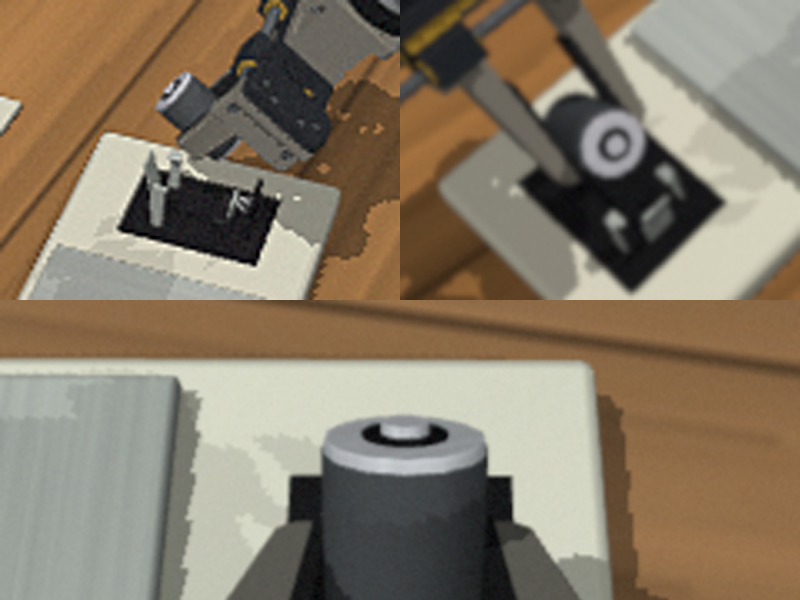

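The cell is tilted with its button up and centred over the bay, and the leaf and clips are visible below. I'll lower it.

>>> carry_out --pt "-0.1 0 -2 0 0 0" --pt "0 0 -1.5 0 0 0" --pt "0 0 -0.7 0 0 0" --pt "0 0 0 0 0 0" --pt "0 0 0 0 0 0"

```text
time: 9.0
eef_pos: [0.5114, -0.1555, 0.0764]
tool_rot: [-2.946, -0.223, -0.933]
ft_force: [-0.4, -1.1, -1.3]
opening: 0.033
finger_force: 30.0
```

```bash
python3 st.py
```

```text
t 9.0 world [ 0.5114 -0.1555  0.0764] TCP in bay mm [-4.  -0.3 21.4]
tool axes in bay (cols)
 [[ 0.818  0.001  0.575]
 [ 0.002 -1.    -0.001]
 [ 0.575  0.002 -0.818]] F bay [-0.6 -1.  -1.3] 0.03297204982262067 29.96381163597107
```

>>> carry_out --pt "0 0 -0.2 0 0 0" --pt "0 0 -0.2 0 0 0" --pt "0 0 -0.15 0 0 0" --pt "0 0 0 0 0 0"

```text
time: 9.4
eef_pos: [0.5106, -0.1548, 0.0696]
tool_rot: [-2.946, -0.222, -0.93]
ft_force: [0.3, -0.4, -0.8]
opening: 0.0332
finger_force: 30.0
```

>>> carry_out --pt "0 0 -0.1 0 0 0" --pt "0 0 0 0 0 0" --pt "0 0 0 0 0 0"

```text
time: 9.7
eef_pos: [0.5108, -0.155, 0.0689]
tool_rot: [-2.946, -0.223, -0.931]
ft_force: [-0.8, 0.7, 0.7]
opening: 0.0334
finger_force: 30.0
```

```bash
python3 st.py
```

```text
t 9.7 world [ 0.5108 -0.155   0.0689] TCP in bay mm [-4.5  0.3 13.9]
tool axes in bay (cols)
 [[ 0.818  0.001  0.575]
 [ 0.001 -1.    -0.   ]
 [ 0.575  0.001 -0.818]] F bay [-0.7  0.9  0.7] 0.0334110978935045 29.964194297790527
```

Near contact; I'll continue in small steps.

>>> carry_out --pt "0 0 -0.1 0 0 0" --pt "0 0 0 0 0 0" --pt "0 0 0 0 0 0"

```text
time: 10.0
eef_pos: [0.5111, -0.155, 0.0683]
tool_rot: [-2.945, -0.223, -0.932]
ft_force: [-2.4, 1.4, 5.0]
opening: 0.0334
finger_force: 30.0
```

>>> carry_out --pt "0 0 -0.1 0 0 0" --pt "0 0 0 0 0 0" --pt "0 0 0 0 0 0"

```text
time: 10.3
eef_pos: [0.5115, -0.155, 0.0679]
tool_rot: [-2.944, -0.223, -0.933]
ft_force: [-3.8, 2.8, 9.2]
opening: 0.033
finger_force: 30.0
```

>>> carry_out --pt "-0.1 -0.015 0.1 0 0 0" --pt "-0.1 -0.015 0 0 0 0" --pt "-0.1 -0.015 0 0 0 0" --pt "-0.1 -0.015 0 0 0 0" --pt "0 0 0 0 0 0"

```text
time: 10.8
eef_pos: [0.5076, -0.1556, 0.0688]
tool_rot: [-2.944, -0.222, -0.934]
ft_force: [4.3, 3.9, 3.9]
opening: 0.0333
finger_force: 30.0
```

```bash
python3 st.py
```

```text
t 10.8 world [ 0.5076 -0.1556  0.0688] TCP in bay mm [-7.7  0.2 13.8]
tool axes in bay (cols)
 [[ 0.817  0.001  0.576]
 [ 0.001 -1.     0.   ]
 [ 0.576  0.001 -0.817]] F bay [4.8 3.2 3.9] 0.03331151348793549 29.97491419315338
```

>>> carry_out --pt "0.04 0.03 -0.07 -0.0095 0.063 0" --pt "0.04 0.02 -0.07 -0.0095 0.063 0" --pt "0.03 0.02 -0.08 -0.0095 0.063 0" --pt "0 0 0 0 0 0" --pt "0 0 0 0 0 0"

```text
time: 11.3
eef_pos: [0.5093, -0.1556, 0.0667]
tool_rot: [-3.035, -0.23, -0.654]
ft_force: [5.5, 1.4, 5.6]
opening: 0.0334
finger_force: 30.0
```

```bash
python3 st.py
```

```text
t 11.3 world [ 0.5093 -0.1556  0.0667] TCP in bay mm [-6.1 -0.1 11.7]
tool axes in bay (cols)
 [[ 0.911  0.001  0.412]
 [ 0.002 -1.    -0.002]
 [ 0.412  0.003 -0.911]] F bay [5.7 0.6 5.6] 0.03337288812683821 29.969240427017212
```

>>> carry_out --pt "0 0 -0.05 -0.005 0.03 0" --pt "0 0 0 0 0 0" --pt "0 0 0 0 0 0"

```text
time: 11.6
eef_pos: [0.509, -0.1555, 0.0662]
tool_rot: [-3.046, -0.229, -0.608]
ft_force: [4.6, 3.0, 6.4]
opening: 0.0334
finger_force: 30.0
```

>>> carry_out --pt "0 0 0 0 0 0" --pt "0 0 0 0 0 0" --pt "0 0 0 0 0 0" --pt "0 0 0 0 0 0" --pt "0 0 0 0 0 0" --hand 0.3

```text
time: 12.1
eef_pos: [0.5074, -0.1547, 0.0646]
tool_rot: [-3.046, -0.23, -0.601]
ft_force: [-0.0, 0.6, -0.0]
opening: 0.0602
finger_force: 0.0
```

>>> carry_out --pt "-0.8 -0.12 2 0 0 0" --pt "-1.2 -0.18 3 0 0 0" --pt "-1.2 -0.18 3 0 0 0" --pt "0 0 0 -0.019 0.125 0" --pt "0 0 0 -0.019 0.125 0"

```text
time: 12.6
eef_pos: [0.4756, -0.1611, 0.1474]
tool_rot: [-3.121, -0.232, -0.213]
ft_force: [-0.5, -0.4, 0.0]
opening: 0.06
finger_force: 0.0
```

>>> carry_out --pt "0 0 0 -0.0165 0.11 0" --pt "0 0 0 0 0 0" --pt "0 0 0 0 0 0" --hand -1

```text
time: 12.9
eef_pos: [0.4758, -0.1591, 0.1444]
tool_rot: [-3.13, -0.239, -0.042]
ft_force: [0.4, 0.6, 0.1]
opening: 0.0376
finger_force: 0.0
```

Run:
```python
from st import *
st()
pw=env.get_image("wrist");ps=env.get_image("side");pc=env.get_image("scene")
np.savez("w3.npz",**pw)
def c(p,X,w,h):
    a,b=proj(p,X).astype(int);a=max(a-w//2,0);b=max(min(b-h//2,400-h),0);print(a,b)
    return cv2.resize(p["image"][b:b+h,a:a+w,::-1],(400,300),interpolation=cv2.INTER_CUBIC)
X=B
cv2.imwrite("pics/h2.png",np.vstack([np.hstack([c(ps,X,80,60),c(pc,X,80,60)]),cv2.resize(c(pw,X,266,200),(800,600))[150:450]]))
```

```text
t 12.9 world [ 0.4758 -0.1591  0.1444] TCP in bay mm [-39.8   1.4  89.4]
tool axes in bay (cols)
 [[ 1.     0.003  0.027]
 [ 0.003 -1.     0.   ]
 [ 0.027 -0.    -1.   ]] F bay [0.5 0.5 0.1] 0.03757618959856655 0.0
318 94
183 245
186 68
```

View pics/h2.png

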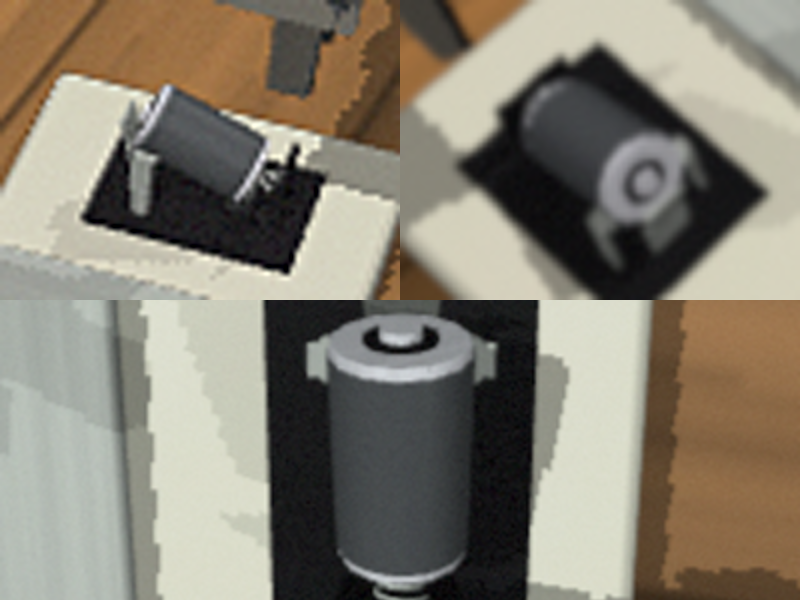

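The cell rests tilted on both clips, with its flat end in the V against the spring. Next I'll close the fingers and press near the button end.

>>> carry_out --pt "2 0.26 0 0 0 0" --pt "2 0.26 0 0 0 0" --pt "2.13 0.26 0 0 0 0" --pt "0 0 -2 0 0 0" --pt "0 0 -0.5 0 0 0" --hand -1

```text
time: 13.55
eef_pos: [0.5355, -0.1514, 0.1182]
tool_rot: [-3.129, -0.236, -0.037]
ft_force: [-0.8, -0.2, -0.7]
opening: -0.0
finger_force: 0.0
```

>>> carry_out --pt "0 0 0 0 0 0" --pt "0 0 -0.5 0 0 0" --pt "0 0 -0.3 0 0 0" --pt "0 0 0 0 0 0"

```text
time: 13.95
eef_pos: [0.5368, -0.1519, 0.1119]
tool_rot: [-3.131, -0.237, -0.041]
ft_force: [-0.0, -0.3, -0.4]
opening: 0.0001
finger_force: 0.0
```

```bash
python3 st.py
```

```text
t 13.95 world [ 0.5368 -0.1519  0.1119] TCP in bay mm [21.7 -0.5 56.9]
tool axes in bay (cols)
 [[ 1.     0.001  0.026]
 [ 0.001 -1.    -0.001]
 [ 0.026  0.001 -1.   ]] F bay [-0.1 -0.3 -0.4] 7.374441569690484e-05 0.0
```

>>> carry_out --pt "0 0.05 -0.3 0 0 0" --pt "0 0 -0.2 0 0 0" --pt "0 0 -0.2 0 0 0" --pt "0 0 -0.2 0 0 0" --pt "0 0 0 0 0 0"

```text
time: 14.45
eef_pos: [0.5381, -0.1518, 0.1043]
tool_rot: [3.132, 0.237, 0.045]
ft_force: [0.9, 0.8, 5.2]
opening: 0.0001
finger_force: 2.6
```

>>> carry_out --pt "0 0 -0.2 0 0 0" --pt "0 0 -0.2 0 0 0" --pt "0 0 0 0 0 0"

```text
time: 14.75
eef_pos: [0.539, -0.152, 0.101]
tool_rot: [3.131, 0.237, 0.048]
ft_force: [0.8, 0.6, 7.0]
opening: 0.0004
finger_force: 3.4
```

>>> carry_out --pt "0 0 -0.2 0 0 0" --pt "0 0 -0.1 0 0 0" --pt "0 0 0 0 0 0"

```text
time: 15.05
eef_pos: [0.5397, -0.1521, 0.0987]
tool_rot: [3.131, 0.237, 0.05]
ft_force: [1.5, 0.5, 9.2]
opening: 0.0003
finger_force: 4.3
```

>>> carry_out --pt "0 0 -0.2 0 0 0" --pt "0 0 -0.2 0 0 0" --pt "0 0 0 0 0 0"

```text
time: 15.35
eef_pos: [0.5384, -0.1518, 0.0931]
tool_rot: [3.132, 0.237, 0.046]
ft_force: [1.4, 0.0, 3.4]
opening: 0.0002
finger_force: 1.6
```

>>> carry_out --pt "0 0 -0.2 0 0 0" --pt "0 0 -0.1 0 0 0" --pt "0 0 0 0 0 0"

```text
time: 15.65
eef_pos: [0.5387, -0.1518, 0.0902]
tool_rot: [3.132, 0.237, 0.047]
ft_force: [3.8, 1.3, 5.9]
opening: 0.0004
finger_force: 2.5
```

>>> carry_out --pt "0 0 -0.2 0 0 0" --pt "0 0 0 0 0 0"

```text
time: 15.85
eef_pos: [0.539, -0.152, 0.0892]
tool_rot: [3.132, 0.237, 0.048]
ft_force: [1.3, 2.2, 10.1]
opening: 0.0004
finger_force: 5.3
```

>>> carry_out --pt "0 0 -0.15 0 0 0" --pt "0 0 0 0 0 0"

```text
time: 16.05
eef_pos: [0.5392, -0.1521, 0.089]
tool_rot: [3.131, 0.237, 0.048]
ft_force: [-1.5, 2.9, 19.6]
opening: 0.0004
finger_force: 9.5
```

>>> carry_out --pt "0 0 -0.15 0 0 0" --pt "0 0 0 0 0 0"

```text
time: 16.25
eef_pos: [0.5395, -0.1524, 0.0888]
tool_rot: [3.131, 0.238, 0.048]
ft_force: [-5.2, 4.0, 27.3]
opening: 0.0005
finger_force: 13.5
```

Stiff now, so the cell is seated. I'll retreat and check.

>>> carry_out --pt "0 0 1 0 0 0" --pt "0 0 3 0 0 0" --pt "-1 0 4 0 0 0" --pt "-2 0 2 0 0 0" --pt "-1.5 0 0 0 0 0"

```text
time: 16.75
eef_pos: [0.4926, -0.1522, 0.187]
tool_rot: [3.13, 0.237, 0.046]
ft_force: [-0.9, 0.3, -0.0]
opening: 0.0004
finger_force: 0.0
```

Run:
```python
from st import *
st()
pw=env.get_image("wrist");ps=env.get_image("side");pc=env.get_image("scene")
np.savez("w4.npz",**pw)
def c(p,X,w,h):
    a,b=proj(p,X).astype(int);a=max(a-w//2,0);b=max(min(b-h//2,400-h),0);print(a,b)
    return cv2.resize(p["image"][b:b+h,a:a+w,::-1],(400,300),interpolation=cv2.INTER_CUBIC)
X=B
cv2.imwrite("pics/h3.png",np.vstack([np.hstack([c(ps,X,80,60),c(pc,X,80,60)]),cv2.resize(c(pw,X,200,150),(800,600))[150:450]]))
for s in [(29,0,17),(32,0,0),(-29,0,17),(-29,0,0),(24,17.6,10),(24,-17.6,10)]: print(s,proj(pw,B+Rb.apply(np.array(s)/1e3)).round(1))
```

```text
t 16.75 world [ 0.4926 -0.1522  0.187 ] TCP in bay mm [-22.1   5.8 132. ]
tool axes in bay (cols)
 [[ 1.     0.002  0.029]
 [ 0.002 -1.    -0.004]
 [ 0.029  0.004 -1.   ]] F bay [-0.8  0.4 -0. ] 0.0003892208353727162 0.0
318 94
183 245
223 106
(29, 0, 17) [324.  151.1]
(32, 0, 0) [323.6 146.1]
(-29, 0, 17) [323.5 217.3]
(-29, 0, 0) [323.1 212.1]
(24, 17.6, 10) [303.4 156.2]
(24, -17.6, 10) [344.1 156.3]
```

View pics/h3.png

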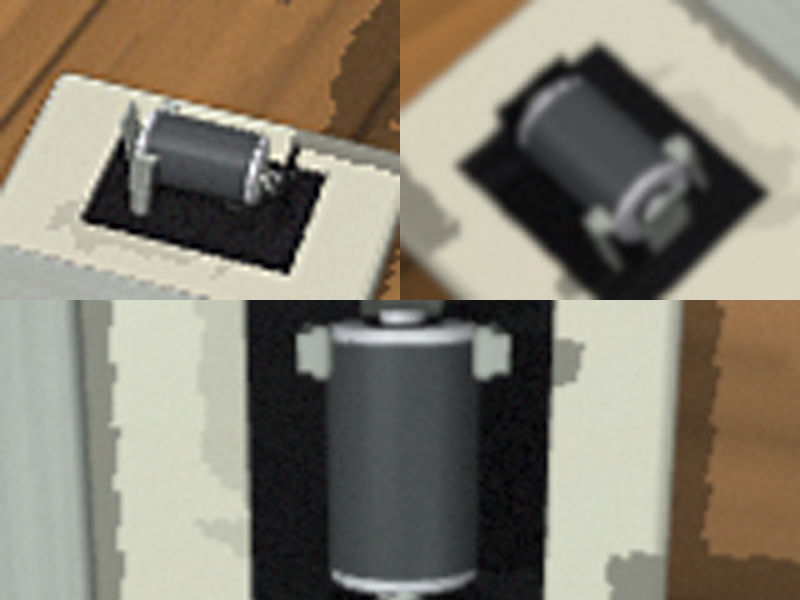

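The cell lies level with the button against the leaf and both clips closed over it. The predicted end rows (330 and 595) match what shows. I'm handing it in.

```bash
python3 -c "
from plant import env
print(env.job_done())"
```

```text
the job is handed in; nothing more can be done
None
```

The fat cell is home in the bay and the job is handed in at about 17 s on the clock: the last pictures show it level, flat end on the spring, button on the fixed contact and both clips closed over it. The hand-in returned no verdict.

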